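# Wedge the rocking compass case

### The job

The boxed compass rocks on its one short foot, the one below the square brass plate on its corner. Push the oak wedge along the bench, thin end first, under that foot until it is snug and the case no longer rocks, without lifting the wedge or shoving the case away. Then press a fingertip firmly down on the brass corner plate (about a kilogram's worth) to prove that the case stands level and steady, and finish while holding that press; leave everything else alone.

Things in the scene. Friction and masses are not known exactly. Their poses are not given: they have to be found in the camera images.
- case: Loose boxed compass, 2 kg: a low dark wooden case, 160 (its x) by 200 mm (its y), on four domed feet, 22 mm across, centred at x = +-60, y = +-80 mm. Origin on the bench under its centre, z up. Wood from 27 to 65 mm above the bench, a moulding sticks out 3 mm all round; a brass compass bowl 104 mm across at x = -12, y = -16 mm reaches up to 85 mm.
- foot_spot (a point): Point of the case at x = 60, y = 80 mm, at bench level, straight below the short steel foot. That foot is 5 to 9 mm shorter than the other three (differs each time, not told). Left alone the case stands level and the foot hangs in the air; 2 to 3 N down on that corner rocks it by 3 to 6 degrees until the foot meets the bench.
- plate_top (a point): Centre of the top face of the square brass corner plate, 44 by 44 mm, fixed on the case top above the short foot: at x = 55, y = 75 mm in the case's frame, 69 mm above the bench when the case is level.
- wedge: Loose oak wedge, 90 g, 130 mm long (its x), 50 mm wide (its y). Origin mid-underside. It tapers evenly from an upright heel face 18 mm high at x = -65 mm to a thin edge 1.5 mm high at x = +65 mm. It starts flat on the bench on the case's +y side, thin edge 10 to 45 mm from the wood, pointing within 6 degrees and 10 mm at the short foot.
- wedge_tip (a point): Middle of the wedge's thin edge, at bench level.
- wedge_heel (a point): Middle of the wedge's upright heel face, 9 mm above the bench. Sliding the wedge takes under 1.5 N; once it is tight under the foot the push needed rises steeply past 5 N, and pushing on lifts or shoves the case.
- corner_plate: The same brass corner plate (4 mm thick); its origin is the centre of its underside, axes as the case's.
- binnacle_cap: Bystander: domed brass cap, 120 mm across, 88 mm high; origin under its centre.
- chimney: Bystander: green glass lamp chimney, 80 mm across, 170 mm high; origin under its centre.
- card_drum: Bystander: oak spool-shaped card drum, 84 mm across, 64 mm high; origin under its centre.
- gimbal_pin: Bystander: copper pin lying flat, 68 mm long (its x), 18 mm over the collars; origin on the bench under its middle.
- polish_jar: Bystander: jar, 60 mm across, 60 mm high; origin under its centre.
- screwdriver: Bystander: screwdriver lying along its x.
- brush: Bystander: brush lying along its x.

How it is judged:
On the way:
1. the wedge's thin edge has gone in below the short foot (y of wedge_tip in the frame of case below 0.068 m and x of wedge_tip in the frame of case between 0.03 and 0.09 m), for 0.1 s.
At the end, for the whole second after the job is handed in: Fingers press the brass corner plate with 4 to 45 N, off the wedge; the case is still, level within 0.014 rad, within 30 mm of its start; the wedge lies flat, the middle of its thin edge at least 12 mm past the short foot's centre and within 30 mm of it sideways (all of step 1 and contact force between corner_plate and the fingers between 4 and 45 N and angle between case's own z axis and vertical below 0.014 rad and angular speed of case below 0.05 rad/s and angle between wedge's own z axis and vertical below 0.05 rad and height (world z) of wedge below 0.004 m and distance of case from where it was at the start of the episode below 0.03 m and contact force between wedge and the fingers below 0.2 N); the arm keeps its last pose, push and grip.
It fails at once if the wedge is lifted off the bench or tipped up (height (world z) of wedge above 0.012 m or angle between wedge's own z axis and vertical above 0.3 rad).
It fails at once if the case is lifted, tipped up or shoved more than 40 mm (height (world z) of case above 0.015 m or angle between case's own z axis and vertical above 0.2 rad or distance of case from where it was at the start of the episode above 0.04 m).
It fails at once if a bystander (cap, chimney, drum, pin, jar, screwdriver or brush) is moved more than 25 mm or knocked over (distance of any of binnacle_cap, chimney, card_drum, gimbal_pin, polish_jar, screwdriver, brush from where it was at the start of the episode above 0.025 m or angle between any of binnacle_cap, chimney, card_drum, polish_jar's own z axis and vertical above 0.5 rad).
It also fails if it takes over 45 s, if anything falls off the work surface, if the arm or the gripper's body presses on something with over 40 N, if the wrist force passes 120 N, or if a joint passes its speed limit or range.

### The arm

A 6-joint arm with a two-finger parallel gripper is mounted at the origin on the work surface. World frame = base frame: x ahead of the robot, y to its left, z up, the work surface at z = 0. Lengths are in m, angles in rad, forces in N, time in s.
With the tool pointing down it reaches from about 0.225 to 0.875 m from the base axis. Payload 3.4 kg.
Tool frame: the origin (TCP) lies between the finger pads; the fingertips stand 8 mm ahead of it and the grasp point (between the pads) lies 11 mm behind it; z points along the fingers, y is the line along which they close (so a half turn about z gives the same grasp; the last joint's range is limited). The gripper opens to 85 mm and grips with 20 to 120 N. Pads are 22 mm wide; open, the fingers measure 114 mm over their backs; the gripper's body (76 mm by 85 mm) begins 54 mm behind the grasp point. The pads swing forward as they close: fully open they stand 13 mm farther back than shut.
Start: joints at [-0.121, 0.276, 1.505, -0, 1.361, -0.121], TCP at [0.575, -0, 0.239] pointing down, gripper open.
Joint ranges: [-2.89, 2.89], [-0.75, 2.08], [0.22, 2.7], [-1.18, 4.32], [0.11, 2.71], [-2.7, 2.7]. Speed limits (rad/s): [2.57, 2.57, 3.14, 3.14, 3.14, 3.14].

### API

Orientations are given as a unit quaternion [w, x, y, z].
In Python, from rig import manip gives the robot as it stands.
- The arm moves only by the tool move_arm, never from a script. Its argument "deltas" is a list that holds one entry, the list of rows, each a list of 5 numbers: the shift along the tool's x, y, z normalised to -1 to 1, where 1 is 80 cm, then the turn about the tool's z normalised to -1 to 1, where 1 is 120 degrees, then the closure, from -1 (fully open) to 1 (shut). In form: [[[tx, ty, tz, twist, grip], ...]]. A call has 1 to 12 rows; each row is the pose to reach, as a shift and turn from the pose commanded when the call began, along the tool's axes at that moment; what a row does not reach only later rows make up. A row lasts 1/10 s, in which the tool goes at most 50 mm and 8.59 degrees, less where a joint would pass 70% of its speed; a pose out of reach is approached as far as the arm can. A call with a number of a shift or a turn outside -1 to 1 is refused whole. A call with a gripper value outside its range is refused whole. The fingers move at their own pace and stop on an object; "squeeze" is the grip in N (left out, the last holds). Time passes only in rows, so rows that repeat a pose let the fingers close. It gives the time, the measured TCP pose, the force, the opening and the grip force at its end, in the units of the state.
- manip.get_state(): the state, without advancing time (a new reading comes with each control period).
- manip.get_image(name): name is "scene" or "side" or "wrist"; returns the picture (400x640x3 uint8, red, green, blue); there is no depth.
- manip.camera_params(name): a dict with "fx", "fy", "cx", "cy" (pixels), "dist" ([k1, k2, p1, p2, k3] as OpenCV has them; the pictures are not rectified), "R" (3x3) and "t" (3): a world point X has camera coordinates R X + t; the wrist camera has in their place "tool_from_camera" (4x4, takes a point from camera to tool coordinates, whose origin is the TCP and whose axes are the flange's). Camera axes: x right, y down, z forward; pixel columns grow to the right and rows downward; lengths in m; the calibration is good to about 2 mm. A picture is of the moment at which its call begins: read the wrist's pose just before it. camera_params takes no time and is no camera call.
- manip.sign_off(): hands the job in; it is judged then, once.
The state is a dict: "clock": time; "qpos": joint angles; "qd": joint speeds; "effort": joint torques, N m; "position": TCP position; "ee_rot": TCP orientation; "contact_force": force on the tool from outside, world axes, zero at the start; "moment": the same for the moment, N m; "width": finger opening in m; "gripper_force": force on a finger pad.
Only numpy, scipy, OpenCV 4.12 (cv2) and the standard library are available. Lean on these libraries where they do the work, as an engineer would, in place of code of your own. Each camera call takes 0.05 s, during which the arm holds its last target. There are 200 camera calls.

## Working session

There is one attempt and no reset: what is moved stays moved. The work goes in short steps, Python scripts to look and compute and a tool call to move; the robot and the scene stay as the last step left them, time stands still between calls to the robot, and variables do not carry over. Pictures are saved under pics/ and viewed, at most 10 in all, crops included, and the job is handed in when it is done.

Besides the shell and the picture viewer there is one more tool, called after "Request:" as name(argument=value, ...) on one line, values as JSON. move_arm: Moves the arm, as the interface text tells. Scaled input: -1 to 1 covers 80 cm each way for a shift and 120 degrees each way for a turn. Its arguments: {"type":"object","properties":{"deltas":{"type":"array","items":{"type":"array","items":{"type":"array","items":{"type":"number","minimum":-1,"maximum":1}}}},"squeeze":{"type":"number"}},"required":["deltas"]}

```bash
mkdir -p pics; cat > h.py <<'E'
import numpy as np,cv2
from rig import manip
def save(n,f):
    im=manip.get_image(n); cv2.imwrite(f,im[:,:,::-1]); return im
def ray(n,px,z,p=None):
    p=p or manip.camera_params(n)
    K=np.array([[p['fx'],0,p['cx']],[0,p['fy'],p['cy']],[0,0,1]])
    u=cv2.undistortPoints(np.array(px,float).reshape(-1,1,2),K,np.array(p['dist'])).reshape(-1,2)
    d=np.c_[u,np.ones(len(u))]
    if 'R' in p:
        R=np.array(p['R']);t=np.array(p['t']);o=-R.T@t;D=d@R
    else:
        from scipy.spatial.transform import Rotation as Ro
        s=manip.get_state();q=s['ee_rot'];W=Ro.from_quat([q[1],q[2],q[3],q[0]]).as_matrix()
        T=np.array(p['tool_from_camera']);D=d@(W@T[:3,:3]).T;o=W@T[:3,3]+np.array(s['position'])
    z=np.broadcast_to(z,len(D)); return o+D*((z-o[2])/D[:,2])[:,None]
E
python3 - <<'E'
from h import *
a=save('scene','pics/s.png');b=save('side','pics/d.png');c=save('wrist','pics/w.png')
print(manip.get_state())
for n in('scene','side'):
    p=manip.camera_params(n);print(n,-np.array(p['R']).T@p['t'],p['fx'])
E
```

```text
{'clock': 0.15, 'qpos': array([-1.20984129e-01,  2.76451212e-01,  1.50587583e+00,  5.54746147e-06,
        1.36073284e+00, -1.20996604e-01]), 'qd': array([ 0.00023922, -0.00186742, -0.0038339 , -0.00158983,  0.00074951,
       -0.00170898]), 'effort': array([ 9.65923646e-04, -4.17143512e+01, -2.46032345e+01, -1.26433165e-04,
        7.58384820e-03, -3.43765259e-05]), 'position': array([5.74588696e-01, 5.56907377e-05, 2.38624237e-01]), 'ee_rot': array([-5.79234814e-04,  7.07102591e-01,  7.07110591e-01, -4.50206879e-04]), 'contact_force': array([-0.11516434,  0.06113475,  0.15425387]), 'moment': array([0.0027218 , 0.0798435 , 0.01966589]), 'gripper_force': 0.0, 'width': 0.0855497702207947}
scene [ 1.79514596 -0.3702003   1.26095378] 510.5756952261159
side [0.40569271 1.4847431  0.91209168] 518.1808006891106
```

View pics/s.png

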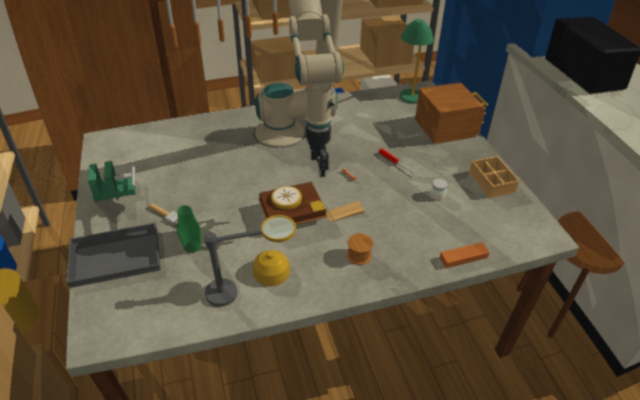

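View pics/w.png

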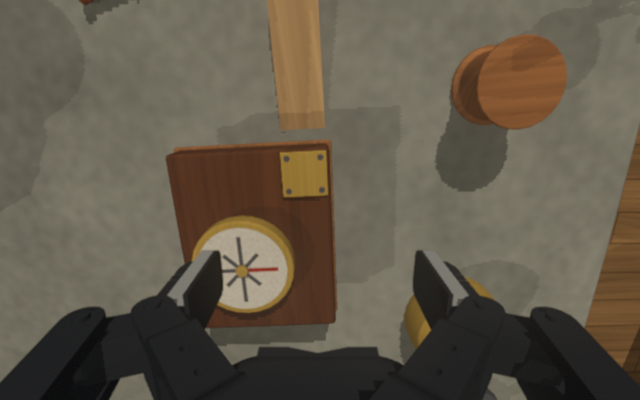

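The wrist picture shows the brass plate at about (304,174). The wedge's thin edge runs from (282,132) to (325,129), its body goes up out of the frame, and the compass dial is at (242,268). The scene view also shows a magnifier on a stand at (278,228), beside the case.

```bash
python3 - <<'E'
from h import *
im=cv2.imread('pics/w.png')
np.set_printoptions(precision=4,suppress=True)
print('plate',ray('wrist',[(280,152),(326,150),(328,196),(284,199)],.069))
print('case top corners',ray('wrist',[(168,155),(331,143),(336,321)],.065))
print('tip',ray('wrist',[(281,132),(325,129)],.0015))
print('wedge upper',ray('wrist',[(268,0),(319,0)],.015), ray('wrist',[(270.,30),(320,30)],.012))
print('drum',ray('wrist',[(520,82)],.064))
E
```

```text
plate [[ 0.5389  0.0255  0.069 ]
 [ 0.5821  0.0273  0.069 ]
 [ 0.5843 -0.0175  0.069 ]
 [ 0.5414 -0.0206  0.069 ]]
case top corners [[ 0.4307  0.0223  0.065 ]
 [ 0.5869  0.0334  0.065 ]
 [ 0.5947 -0.1643  0.065 ]]
tip [[0.5329 0.038  0.0015]
 [0.5825 0.0413 0.0015]]
wedge upper [[0.5253 0.1682 0.015 ]
 [0.5756 0.168  0.015 ]] [[0.5259 0.1414 0.012 ]
 [0.5767 0.1413 0.012 ]]
drum [[0.7589 0.0893 0.064 ]]
```

View pics/d.png

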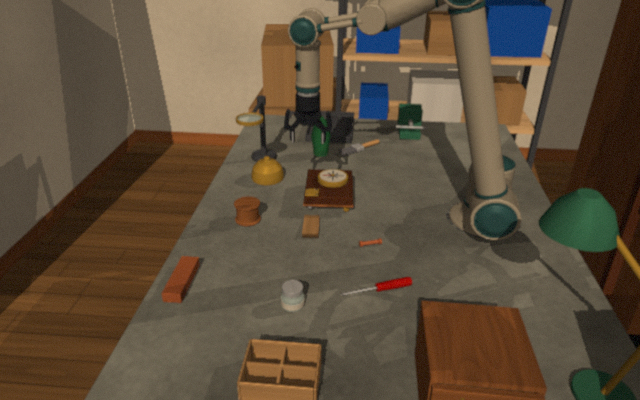

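The side view shows nothing tall near the wedge at (311,226), and the magnifier at (250,118) is well away on the far side. The wedge heel should be at about (0.550, 0.170) and the foot at (0.566, 0.009). I'll shut the fingers and move to behind the heel.

Request:
move_arm(deltas=[[[0.06,-0.01,0.03,-0.03,1],[0.12,-0.02,0.06,-0.03,1],[0.18,-0.03,0.09,-0.03,1],[0.24,-0.033,0.12,-0.03,1],[0.265,-0.033,0.148,-0.03,1],[0.265,-0.033,0.148,-0.03,1],[0.265,-0.033,0.148,-0.03,1],[0.265,-0.033,0.148,-0.03,1]]], squeeze=40)

```text
clock: 0.95
position: [0.5493, 0.2113, 0.1216]
ee_rot: [0.001, 0.685, 0.729, 0.0]
contact_force: [0.5, 0.4, 0.3]
width: -0.0
gripper_force: 0.0
```

```bash
python3 - <<'E'
from h import *
s=manip.get_state();print(s['position'],s['ee_rot'],s['width'],s['contact_force'])
save('wrist','pics/w2.png'); im=save('scene','pics/s2.png')
cv2.imwrite('pics/s2c.png',cv2.resize(im[120:280,240:420,::-1],None,fx=4,fy=3.5,interpolation=2))
E
```

```text
[0.54930703 0.21128746 0.12156107] [5.79370200e-04 6.84686172e-01 7.28837722e-01 2.92638391e-04] -1.265263212051937e-06 [0.45212673 0.42072207 0.2966292 ]
```

View pics/s2c.png

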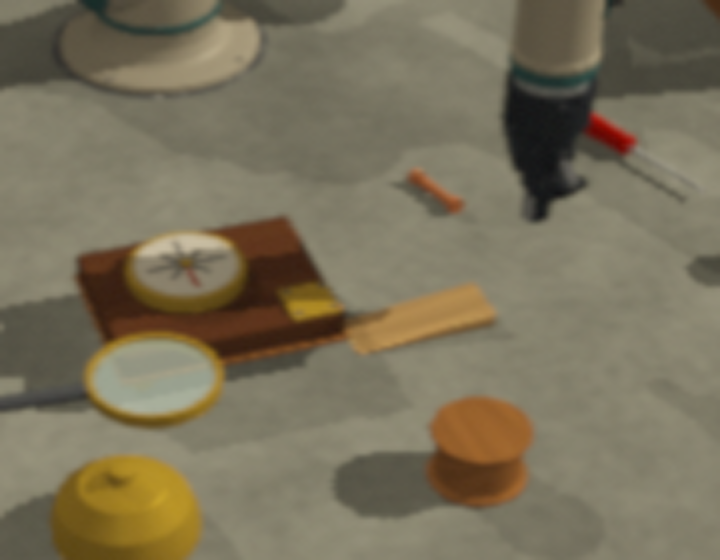

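The crop shows the fingertips raised at (537,215), the wedge heel's top edge at about (486,302), and the screwdriver's tip at (695,190). Before lowering I'll check the heel and those neighbours.

```bash
python3 - <<'E'
from h import *
c=lambda x,y:(240+(x+.5)/4-.5,120+(y+.5)/3.5-.5)
print(ray('scene',[c(475,285),c(496,312),c(695,190),c(590,120),c(462,208)],[.018,.018,.005,.01,.01]))
E
```

```text
[[0.5292694  0.1700612  0.018     ]
 [0.57290778 0.17425148 0.018     ]
 [0.42615002 0.43757087 0.005     ]
 [0.28401672 0.38405207 0.01      ]
 [0.39976358 0.20409764 0.01      ]]
```

Request:
move_arm(deltas=[[[0,0,0.05,0,1],[0,0,0.1,0,1],[0,0,0.125,0,1],[0,0,0.136,0,1],[0,0,0.136,0,1],[-0.015,0,0.136,0,1],[-0.025,0,0.136,0,1],[-0.025,0,0.136,0,1]]])

```text
clock: 1.85
position: [0.5508, 0.1907, 0.0135]
ee_rot: [0.001, 0.685, 0.728, 0.001]
contact_force: [-0.1, -0.3, -0.1]
width: 0.0001
gripper_force: 0.0
```

Request:
move_arm(deltas=[[[-0.007,0,0,0,1],[-0.014,0,0,0,1],[-0.021,0,0,0,1],[-0.028,0,0,0,1],[-0.035,0,0,0,1],[-0.042,0,0,0,1],[-0.049,0,0,0,1],[-0.056,0,0,0,1],[-0.062,0,0,0,1],[-0.066,0,0,0,1]]])

```text
clock: 2.85
position: [0.5532, 0.1388, 0.0121]
ee_rot: [0.0, 0.685, 0.729, -0.0]
contact_force: [0.2, 0.5, 0.7]
width: 0.0003
gripper_force: 0.5
```

```bash
python3 - <<'E'
from h import *
s=manip.get_state();print(s['position'],s['contact_force'])
im=save('scene','pics/s3.png')
cv2.imwrite('pics/s3c.png',cv2.resize(im[160:240,250:380,::-1],None,fx=6,fy=6,interpolation=2))
E
```

```text
[0.55322038 0.13881043 0.01208333] [0.1947414  0.52648728 0.72934789]
```

View pics/s3c.png

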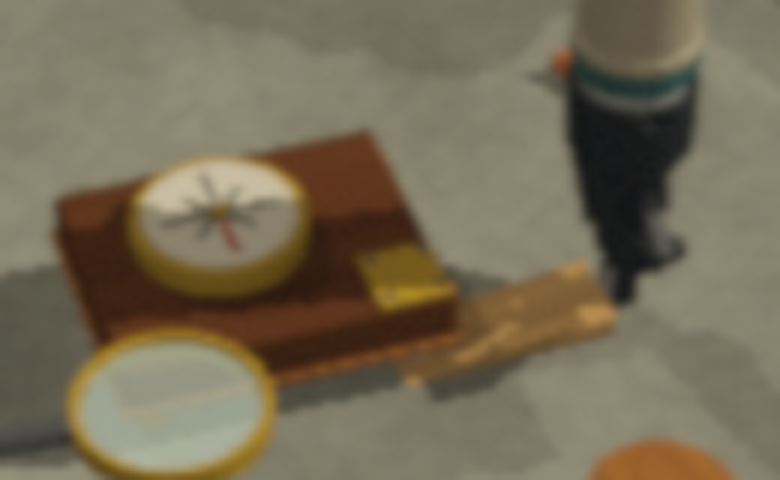

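The crop shows the fingers against the heel at about (610,285), and the tip in under the case corner near (405,380). Next I'll creep in and watch the force.

Request:
move_arm(deltas=[[[-0.004,0,0,0,1],[-0.008,0,0,0,1],[-0.01,0,0,0,1],[-0.01,0,0,0,1]]])

```text
clock: 3.3
position: [0.5537, 0.131, 0.012]
ee_rot: [0.0, 0.685, 0.729, -0.0]
contact_force: [-1.0, -0.2, 0.9]
width: -0.0
gripper_force: 0.0
```

Request:
move_arm(deltas=[[[-0.004,0,0,0,1],[-0.006,0,0,0,1],[-0.006,0,0,0,1]]])

```text
clock: 3.6
position: [0.554, 0.1263, 0.0121]
ee_rot: [0.0, 0.685, 0.729, -0.0]
contact_force: [-0.2, 0.6, -0.3]
width: -0.0003
gripper_force: 0.0
```

Request:
move_arm(deltas=[[[-0.003,0,0,0,1],[-0.004,0,0,0,1],[-0.004,0,0,0,1]]])

```text
clock: 3.9
position: [0.5543, 0.1232, 0.0121]
ee_rot: [0.0, 0.685, 0.729, -0.0]
contact_force: [0.2, -0.4, 0.2]
width: -0.0001
gripper_force: 0.0
```

Request:
move_arm(deltas=[[[-0.003,0,0,0,1],[-0.005,0,0,0,1],[-0.005,0,0,0,1]]])

```text
clock: 4.2
position: [0.5545, 0.1191, 0.0121]
ee_rot: [0.0, 0.685, 0.729, -0.0]
contact_force: [0.1, -0.0, -0.1]
width: 0.0003
gripper_force: 0.0
```

Request:
move_arm(deltas=[[[-0.003,0,0,0,1],[-0.005,0,0,0,1],[-0.005,0,0,0,1]]])

```text
clock: 4.5
position: [0.5548, 0.1151, 0.0121]
ee_rot: [0.0, 0.685, 0.729, -0.0]
contact_force: [0.9, -0.7, -0.2]
width: 0.0002
gripper_force: 0.0
```

Request:
move_arm(deltas=[[[-0.003,0,0,0,1],[-0.005,0,0,0,1],[-0.005,0,0,0,1]]])

```text
clock: 4.8
position: [0.555, 0.1111, 0.0121]
ee_rot: [0.0, 0.685, 0.729, -0.0]
contact_force: [-0.3, 0.5, 0.9]
width: -0.0004
gripper_force: 0.0
```

```bash
python3 - <<'E'
from h import *
im=save('scene','pics/s4.png')
cv2.imwrite('pics/s4c.png',cv2.resize(im[160:240,250:380,::-1],None,fx=6,fy=6,interpolation=2))
a=[]
for i in range(6): a.append(manip.get_state()['contact_force']); manip.get_image('side')
print(np.mean(a,0),np.std(a,0))
E
```

```text
[0.007921   0.13662327 0.33132992] [0.47840964 0.66791669 0.70974703]
```

View pics/s4c.png

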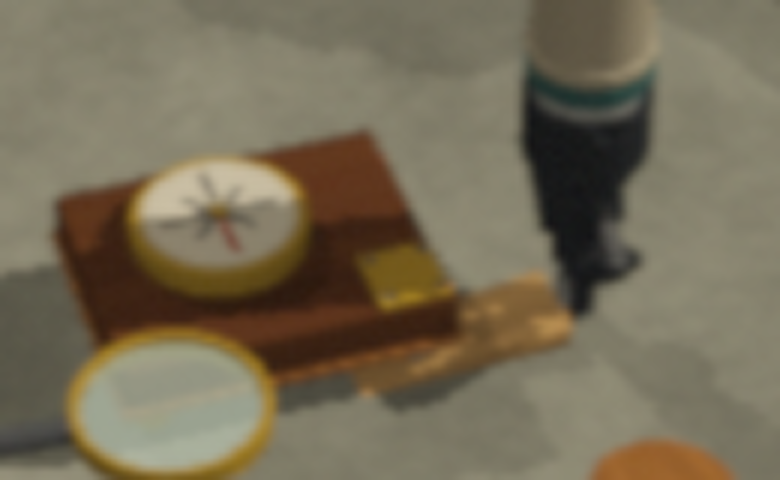

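The wedge is going in well: its tip corner is at (360,390) and the case hasn't moved. No force yet, so I'll keep going.

Request:
move_arm(deltas=[[[-0.002,0,0,0,1],[-0.004,0,0,0,1],[-0.004,0,0,0,1]]])

```text
clock: 5.45
position: [0.5552, 0.108, 0.0121]
ee_rot: [0.0, 0.685, 0.729, -0.0]
contact_force: [-0.5, -0.9, -1.1]
width: 0.0005
gripper_force: 0.0
```

Request:
move_arm(deltas=[[[-0.002,0,0,0,1],[-0.004,0,0,0,1],[-0.004,0,0,0,1]]])

```text
clock: 5.75
position: [0.5554, 0.1047, 0.0121]
ee_rot: [0.0, 0.685, 0.729, -0.0]
contact_force: [0.3, 0.4, 0.3]
width: -0.0001
gripper_force: 0.0
```

Request:
move_arm(deltas=[[[-0.002,0,0,0,1],[-0.004,0,0,0,1],[-0.004,0,0,0,1]]])

```text
clock: 6.05
position: [0.5556, 0.1021, 0.0121]
ee_rot: [-0.0, 0.685, 0.729, 0.0]
contact_force: [0.3, 3.1, -0.5]
width: 0.0001
gripper_force: 1.4
```

Request:
move_arm(deltas=[[[-0.002,0,0,0,1],[-0.004,0,0,0,1],[-0.004,0,0,0,1]]])

```text
clock: 6.35
position: [0.5557, 0.0994, 0.0121]
ee_rot: [-0.001, 0.685, 0.729, 0.001]
contact_force: [-0.2, 6.2, 0.6]
width: 0.0001
gripper_force: 2.7
```

The force is up to 6 N, so the wedge is snug. I'll back off, rise and check with the wrist camera.

Request:
move_arm(deltas=[[[0.015,0,0,0,1],[0.03,0,0,0,1],[0.03,0,-0.05,0,1],[0.03,0,-0.1,0,1],[0.0,0,-0.16,0,1],[-0.04,0,-0.2,0.0,1],[-0.08,0,-0.23,0.0,1],[-0.1,0,-0.25,0.0,1],[-0.1,0,-0.25,0,1],[-0.1,0,-0.25,0,1]]])

```text
clock: 7.35
position: [0.5604, 0.0194, 0.2117]
ee_rot: [-0.0, 0.685, 0.729, 0.0]
contact_force: [-0.3, 1.2, -0.7]
width: 0.0004
gripper_force: 0.0
```

```bash
python3 - <<'E'
from h import *
s=manip.get_state();print(s['position'],s['ee_rot'],s['contact_force'])
save('wrist','pics/w5.png')
E
```

```text
[0.56042269 0.01943216 0.21171057] [-3.15141900e-04  6.84661573e-01  7.28861050e-01  2.90346621e-05] [-0.29838193  1.24903392 -0.71858923]
```

View pics/w5.png

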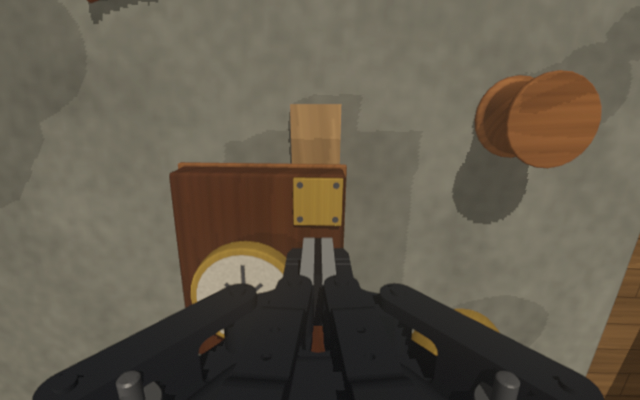

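The wrist view shows the plate at corners (293,178) to (342,226), and the wedge heel edge from (291,104) to (341,104).

```bash
python3 - <<'E'
from h import *
print(ray('wrist',[(293,178),(342,178),(342,226),(293,226)],.069).mean(0))
print(ray('wrist',[(291,104),(341,104)],.018),ray('wrist',[(174,170),(346,170)],.065))
E
```

```text
[0.56035332 0.00437842 0.069     ]
[[0.52929279 0.086917   0.018     ]
 [0.57778564 0.08996317 0.018     ]] [[0.43189117 0.02514711 0.065     ]
 [0.58353482 0.03457704 0.065     ]]
```

The plate hasn't moved (within 2 mm), and the wedge lies about 50 mm past the foot. Now the press.

Request:
move_arm(deltas=[[[-0.019,-0.001,0.05,0,1],[-0.019,-0.001,0.1,0,1],[-0.019,-0.001,0.14,0,1],[-0.019,-0.001,0.155,0,1],[-0.019,-0.001,0.158,0,1],[-0.019,-0.001,0.158,0,1]]])

```text
clock: 8.0
position: [0.5614, 0.0042, 0.0859]
ee_rot: [0.0, 0.684, 0.729, 0.0]
contact_force: [0.5, -0.7, -0.2]
width: -0.0001
gripper_force: 0.0
```

Request:
move_arm(deltas=[[[0,0,0.003,0,1],[0,0,0.006,0,1],[0,0,0.007,0,1],[0,0,0.007,0,1]]])

```text
clock: 8.4
position: [0.5612, 0.0035, 0.0806]
ee_rot: [0.0, 0.685, 0.729, 0.0]
contact_force: [-0.1, -0.1, -0.7]
width: -0.0001
gripper_force: 0.0
```

Request:
move_arm(deltas=[[[0,0,0.002,0,1],[0,0,0.004,0,1],[0,0,0.004,0,1],[0,0,0.004,0,1]]])

```text
clock: 8.8
position: [0.561, 0.0035, 0.0769]
ee_rot: [0.0, 0.685, 0.729, 0.0]
contact_force: [0.4, 0.6, 0.1]
width: 0.0001
gripper_force: 0.1
```

Request:
move_arm(deltas=[[[0,0,0.001,0,1],[0,0,0.002,0,1],[0,0,0.002,0,1]]])

```text
clock: 9.1
position: [0.5611, 0.0036, 0.0766]
ee_rot: [0.0, 0.685, 0.729, 0.0]
contact_force: [-2.0, 0.1, 8.8]
width: 0.0002
gripper_force: 4.3
```

Request:
move_arm(deltas=[[[0,0,0.0007,0,1],[0,0,0.0007,0,1],[0,0,0.0007,0,1],[0,0,0.0007,0,1],[0,0,0.0007,0,1]]])

```text
clock: 9.6
position: [0.5612, 0.0036, 0.0766]
ee_rot: [0.001, 0.685, 0.729, 0.0]
contact_force: [-2.3, 0.8, 11.1]
width: -0.0004
gripper_force: 5.6
```

```bash
python3 - <<'E'
from h import *
for i in range(3):
    s=manip.get_state();print(s['position'],s['contact_force'])
    im=manip.get_image('scene')
cv2.imwrite('pics/s6c.png',cv2.resize(im[160:240,250:380,::-1],None,fx=6,fy=6,interpolation=2))
E
```

```text
[0.56117374 0.0035526  0.07655146] [-2.30610857  0.80781916 11.12677409]
[0.56120721 0.00358247 0.07654126] [-2.82276229  0.57492927 11.74199323]
[0.56116181 0.00358295 0.07651717] [-2.20550191  0.64384026 11.5311429 ]
```

View pics/s6c.png

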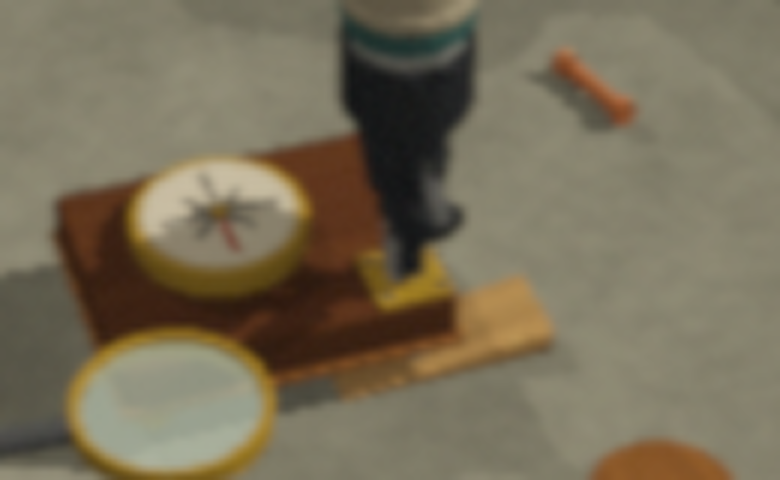

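The fingertips rest on the plate at (405,270), and the wedge lies flat under the corner. The case is where it was, and the press holds steady at 11.5 N.

```bash
python3 -c "
from rig import manip
print(manip.sign_off())"
```

```text
the job is handed in; nothing more can be done
None
```

The wedge is snug under the short foot, the case stands steady where it was, and I handed the job in with the fingertips pressing the brass plate at about 11.5 N; no verdict came back.

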